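Fit a clean filter cartridge in the welding respirator's blower

TASK

The respirator blower's filter bay is empty. Slide its thumb latch aside so that the sprung cover springs open, lay the clean filter cartridge flat in the bay with its pull rib up, and press the cover shut until the latch snaps home over it. Leave the other things on the bench where they are.

Things in the scene. Friction and masses are not known exactly. Their poses are not given: they have to be found in the camera images.
- blower: Respirator blower lying on its back, fixed by low steel brackets: dark grey case 175 (x) x 210 (y) x 75 mm high. Origin: centre of underside, z up. Latch deck on its -x side, cover hinge along y on its +x side; round hose outlet juts 30 mm from the +y end. Bracket feet (3 mm thick) reach x = -117 and +117. The parts' offsets below (mm) are in this frame
- bay (a point): Centre of the filter bay's floor, under the cover: blower x +11, y -25, z 28 mm, axes as the blower's. The bay is a well 98 (x) x 140 (y) mm inside, 47 mm deep, rim at z 75. With the cartridge flat in it, rib up, cart_center lies 22 mm above this point, with 5 mm to spare each side in x and 6 mm in y
- cover (a joint): Angle of the cover, rad: 0 shut, 1.75 fully open (upright, 10 degrees past vertical, free edge 195 mm and its lip 220 mm above the bench). A spring flings it open when unlatched and keeps it open (0.26 N m shut, 0.09 N m open). Grey slotted plate 8 mm thick over blower x -45 to +72, y -100 to +50, top at z 83 when shut
- hinge (a point): Point on the cover's hinge axis, which runs along the blower's y: blower x +72, y -25, z 79 mm
- cover_edge (a point): Point on the cover's outer (when shut, top) face, 5 mm in from its free edge, midway along y: blower x -40, y -25, z 83 mm when shut; 112 mm from the hinge axis, moves with the cover. Pushing it shut here takes about 2 N, and up to about 10 N over the last 20 mm, where the cover's lip cams the latch aside until it snaps back by itself
- latch (a joint): Slide of the thumb latch in m along the blower's +y: 0 home (nose 8 mm over the cover's lip), 0.016 end of travel. From about 0.009 the lip is free and the cover springs up. A spring brings it home: 2 N at home, 4 N at full travel
- latch_tab (a point): Centre of the latch's upright ribbed thumb tab, a grey block with black ribs, 22 (x) x 14 (y) x 18 mm high: blower x -66, y +37, z 94 mm when home, top at z 103. It is pushed on its -y face, towards +y. From that face a flat bar 20 mm wide (top at z 85) runs 56 mm towards -y, ending in the latch's nose. 10 mm separate tab and cover edge in x
- lip (a point): Middle of the cover's lip, which the latch's nose holds down: a black tongue 22 mm wide (y -52 to -30) and 6 mm thick, jutting 24 mm from the cover's free edge to blower x -69; this point is at blower x -57, y -41, z 78 mm when shut and moves with the cover. The nose beside it (y -38 to -17) rises to z 98
- cart_center (a point): Centre (half-way up) of the loose filter cartridge, lying rib up on the bench left or right of the blower: a white box 88 (x) x 128 (y) x 26 mm, pleats on top, and in the middle an upright pull rib 60 mm long (its x), 14 mm thick (its y), 18 mm high; 44 mm in all, 150 to 310 g. z up. It goes in with its x along the blower's x, either way round
- pack: Bystander: black battery pack 72 x 120 x 38 mm without rib, lying on the other side of the blower from the cartridge. Origin: centre of its underside
- jar: Bystander: white flux jar with steel lid, 70 mm dia, 85 mm high, standing between blower and robot. Origin: centre of its underside
- clamp: Bystander: green C-clamp lying flat on the robot's right (-y), about 125 (its x) x 205 (its y) x 20 mm. Origin: underside, middle of the frame
- sprayer: Bystander: white trigger spray bottle, 72 mm dia, 200 mm tall, standing on the robot's left (+y), beside the blower's far half. Origin: centre of its underside

How it is judged:
By the outcome, as a careful person would: the job done as asked, in the order asked, and still so for the second after the job is handed in, with the robot touching nothing.
It also fails if it takes over 58 s, if anything falls off the work surface, if the arm or the gripper's body presses on something with over 40 N, if the wrist force passes 120 N, or if a joint passes its speed limit or range.

ROBOT

A 6-joint arm with a two-finger parallel gripper is mounted at the origin on the work surface. World frame = base frame: x ahead of the robot, y to its left, z up, the work surface at z = 0. Lengths are in mm, angles in rad, forces in N, time in s.
With the tool pointing down it reaches from about 275 to 750 mm from the base axis. Payload 10.2 kg.
Tool frame: the origin (TCP) lies midway between the tips of the shut fingers; the grasp point (between the pads) lies 19 mm behind it; z points along the fingers, y is the direction in which the jaws open and shut (so a half turn about z gives the same grasp; the last joint's range is limited). The gripper opens to 85 mm and grips with 20 to 120 N. Pads are 22 mm wide; open, the fingers measure 114 mm over their backs; the gripper's body (76 mm by 85 mm) begins 54 mm behind the grasp point. The pads swing forward as they close: fully open they stand 13 mm farther back than shut.
Start: joints at [1.116, 0.313, 1.498, -0, 1.331, -0.223], TCP at [120.621, 510.962, 231.294] pointing down, gripper open.
Joint ranges: [-2.94, 2.94], [-0.97, 2.17], [0.19, 2.56], [-1.23, 4.37], [0.02, 3.11], [-2.88, 2.88]. Speed limits (rad/s): [2.39, 2.39, 3.01, 3.14, 3.14, 3.14].

INTERFACE

Orientations are given as a unit quaternion [w, x, y, z].
In Python, from rig import sense, optics, ctrl gives the robot as it stands.
- The arm moves only by the tool play_rows, never from a script. Its argument "plan" is a list of rows, each a list of 7 numbers: the shift along the world's x, y, z in mm, then the turn, a rotation vector about the world's x, y, z in rad, then the opening, from -1 (shut) to 1 (fully open), so that 0 is half open. A call has 1 to 5 rows; each row shifts and turns the pose as measured when the row begins; what a row does not reach is not made up. A row lasts 1/12 s, in which the tool goes at most 41.7 mm and 7.16 degrees, less where a joint would pass 70% of its speed; a pose out of reach is approached as far as the arm can. A call is refused whole if a number of a shift passes 41.7 or a number of a turn 0.125, either way. A call with a gripper value outside its range is refused whole. The fingers move at their own pace and stop on an object; "grip_force" is the grip in N (left out, the last holds). Time passes only in rows, so rows that do not move let the fingers close. It gives the time, the measured TCP pose, the force and the opening at its end, in the units of the state.
- sense(): the state, without advancing time (a new reading comes with each control period).
- optics.capture(name): name is "side" or "top"; returns a dict with "img" (400x640x3 uint8, blue, green, red), "fx", "fy", "cx", "cy" (pixels), "world_to_cam" (4x4, takes a point from world to camera coordinates). Camera axes: x right, y up, looking along -z (the intrinsics and any distortion apply to the point x, -y, -z); pixel columns grow to the right and rows downward; lengths in mm; the calibration is good to about 2 mm. A picture is of the moment at which its call begins. There is no depth.
- ctrl.finish_job(): hands the job in, once; it reports no verdict.
The state is a dict: "time_s": time; "joints": joint angles; "dq": joint speeds; "tau": joint torques, N m; "eef_pos": TCP position; "ee_rot": TCP orientation; "force": force on the tool from outside, world axes, zero at the start; "wrist_torque": the same for the moment, N m; "grip_width": opening from 0.0 (shut) to 1.0 (fully open).
Only numpy, scipy, OpenCV 4.12 (cv2) and the standard library are available. Lean on these libraries where they do the work, as an engineer would, in place of code of your own. Each camera call takes 0.05 s, during which the arm holds its last target. There are 200 camera calls.

## Working session

There is one attempt and no reset: what is moved stays moved. The work goes in short steps, Python scripts to look and compute and a tool call to move; the robot and the scene stay as the last step left them, time stands still between calls to the robot, and variables do not carry over. Pictures are saved under pics/ and viewed, about 8 in all and at most 12, crops included, and the job is handed in when it is done.

Besides the shell and the picture viewer there is one more tool, called after ">>>" by a JSON object that holds its "api" and its "payload", one argument or row to a line. play_rows: Moves the arm, as the interface text tells. Its arguments: {"type":"object","properties":{"plan":{"type":"array"},"grip_force":{"type":"number"}},"required":["plan"]}

```bash
mkdir -p pics; ls; cat > h.py <<'E'
import numpy as np, cv2, json
from rig import sense, optics, ctrl
def cap(n,f):
    c=optics.capture(n); cv2.imwrite('pics/'+f,c['img'])
    np.savez('pics/'+n+'.npz',**{k:np.array(v) for k,v in c.items()}); return c
def load(n): return dict(np.load('pics/'+n+'.npz',allow_pickle=True))
def proj(c,P):
    P=np.atleast_2d(P).astype(float); q=(c['world_to_cam']@np.c_[P,np.ones(len(P))].T).T
    return np.c_[c['cx']+c['fx']*q[:,0]/-q[:,2], c['cy']+c['fy']*-q[:,1]/-q[:,2]]
def at_z(c,uv,z):
    uv=np.atleast_2d(uv).astype(float);M=np.linalg.inv(c['world_to_cam']);o=M[:3,3]
    d=np.c_[(uv[:,0]-c['cx'])/c['fx'],-(uv[:,1]-c['cy'])/c['fy'],-np.ones(len(uv))]@M[:3,:3].T
    return o+d*((z-o[2])/d[:,2])[:,None]
E
python3 - <<'E'
from h import *
for n in('top','side'):
    c=cap(n,n+'0.png'); print({k:v for k,v in c.items() if k!='img'})
print(sense())
E
```

```text
pics
{'fx': 382.18104977089763, 'fy': 382.18104977089763, 'cx': 318.0563200518222, 'cy': 197.83571618052667, 'world_to_cam': array([[-2.31307262e-02, -9.99731531e-01, -1.35501260e-03,
         2.92655025e+01],
       [ 9.82730446e-01, -2.29862334e-02,  1.83609651e-01,
        -5.39648876e+02],
       [-1.83591504e-01,  2.91541243e-03,  9.82998301e-01,
        -1.06722132e+03],
       [ 0.00000000e+00,  0.00000000e+00,  0.00000000e+00,
         1.00000000e+00]])}
{'fx': 404.89721660038765, 'fy': 404.89721660038765, 'cx': 315.5581170243965, 'cy': 193.9906768669505, 'world_to_cam': array([[ 7.96192458e-01, -6.04876060e-01, -1.42310230e-02,
        -4.31198851e+02],
       [ 4.08282159e-01,  5.19762207e-01,  7.50435158e-01,
        -2.89319952e+02],
       [-4.46523514e-01, -6.03301086e-01,  6.60790853e-01,
        -9.60239265e+02],
       [ 0.00000000e+00,  0.00000000e+00,  0.00000000e+00,
         1.00000000e+00]])}
{'time_s': 0.1, 'joints': array([ 1.11560250e+00,  3.13351978e-01,  1.49834824e+00,  1.52312214e-06,
        1.33097233e+00, -2.23378148e-01]), 'dq': array([ 0.00114526, -0.0009275 , -0.00080524,  0.00096121, -0.00049002,
        0.00067403]), 'tau': array([ 1.69585590e-03, -4.12900364e+01, -2.60140175e+01, -1.35852670e-04,
        2.98776911e-03,  1.87468260e-05]), 'eef_pos': array([120.51760661, 510.75473204, 230.81866892]), 'ee_rot': array([-1.80398433e-04,  1.15648648e-01,  9.93290037e-01, -5.08917221e-04]), 'force': array([-0.48647046, -0.65818988, -0.92835834]), 'wrist_torque': array([-0.04062426, -0.01854104, -0.04036511]), 'grip_width': 1.0024309584449869}
```

View pics/top0.png

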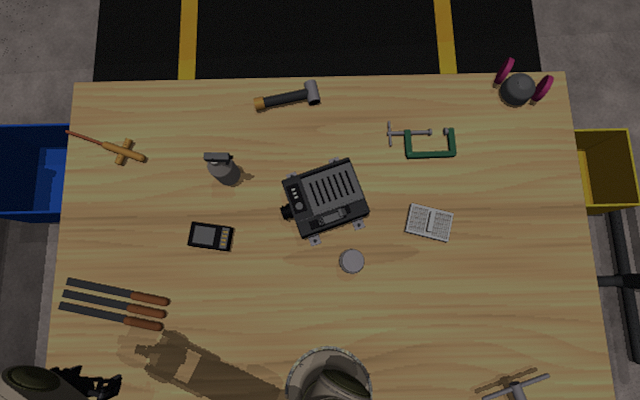

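View pics/side0.png

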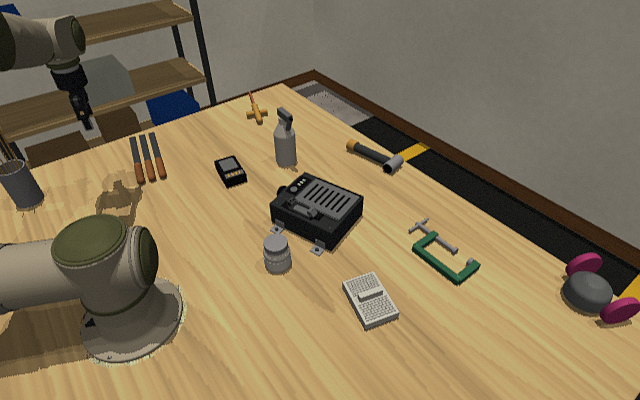

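The top view shows the blower at about (326,200) with its latch deck towards the robot, the cartridge at (429,222), the jar at (351,261), and the sprayer at (222,168). The side view shows the same layout. I'll enlarge both next.

```bash
python3 - <<'E'
from h import *
a=load('top')['img'];b=load('side')['img']
A=cv2.resize(a[150:270,270:460],None,fx=4,fy=4,interpolation=cv2.INTER_CUBIC)
cv2.imwrite('pics/a.png',A)
B=cv2.resize(b[165:335,260:405],None,fx=3.5,fy=3.5,interpolation=cv2.INTER_CUBIC);cv2.imwrite('pics/b.png',B)
E
```

```text
(no output)
```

View pics/a.png

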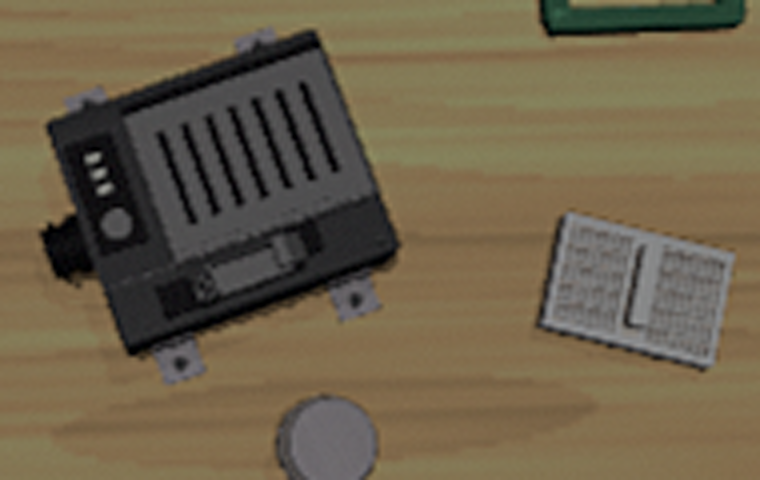

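View pics/b.png

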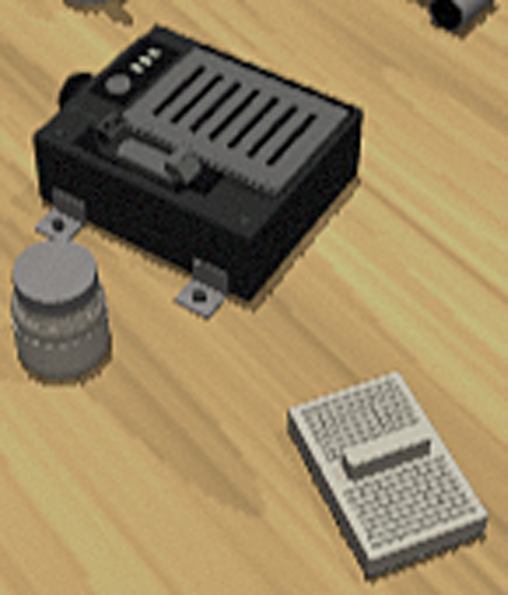

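Crop pixels, top view: blower top corners at (50,122), (318,33), (398,243) and (130,352). Cartridge top corners are at (568,213), (735,255), (708,368) and (542,326). Side view: blower top at (158,28), (360,108), (250,238) and (37,133). Cartridge at (398,374), (487,520), (365,555) and (290,410). I'll fit the poses to these.

```bash
cat > fit.py <<'E'
from h import *
from scipy.optimize import least_squares
T=lambda p:((np.array(p,float)+.5)/4-.5)+[270,150]
S=lambda p:((np.array(p,float)+.5)/3.5-.5)+[260,165]
t,s=load('top'),load('side')
def W(p,L): 
    c,n=np.cos(p[2]),np.sin(p[2]);L=np.array(L,float)
    return np.c_[p[0]+c*L[:,0]-n*L[:,1],p[1]+n*L[:,0]+c*L[:,1],L[:,2]]
def fit(name,Lt,pt,Ls,ps,p0):
    for lab,wt,ws in(('top',1,0),('side',0,1),('both',1,1)):
        f=lambda p:np.r_[wt*(proj(t,W(p,Lt))-T(pt)).ravel(),ws*(proj(s,W(p,Ls))-S(ps)).ravel()]
        r=least_squares(f,p0); print(name,lab,r.x.round(3),'rms',np.sqrt((r.fun**2).sum()/len(r.fun)).round(2))
    return r.x
if __name__=='__main__':
    b=[[87.5,105,75],[87.5,-105,75],[-87.5,-105,75],[-87.5,105,75]]
    fit('blower',b,[(50,122),(318,33),(398,243),(130,352)],b,[(158,28),(360,108),(250,238),(37,133)],[550,0,.3])
    c=[[44,64,26],[44,-64,26],[-44,-64,26],[-44,64,26]]
    fit('cart',c,[(568,213),(735,255),(708,368),(542,326)],c,[(398,374),(487,520),(365,555),(290,410)],[500,-250,-.2])
    print('jar',at_z(t,T([(327,445)]),85))
E
python3 fit.py
```

```text
blower top [ 5.40353e+02 -5.13200e+00  3.28000e-01] rms 0.84
blower side [ 5.42203e+02 -6.45600e+00  3.24000e-01] rms 0.8
blower both [ 5.41297e+02 -5.80800e+00  3.27000e-01] rms 1.2
cart top [ 4.64098e+02 -3.09403e+02 -2.84000e-01] rms 0.33
cart side [ 4.64479e+02 -3.13028e+02 -3.01000e-01] rms 0.59
cart both [ 4.64496e+02 -3.11544e+02 -2.94000e-01] rms 0.84
jar [[355.50805139 -70.55621033  85.        ]]
```

>>> {"api": "play_rows", "payload": {
  "plan": [
    [22,-33,0,0,0,0.11,-1],
    [22,-33,0,0,0,0.11,-1],
    [22,-33,0,0,0,0.11,-1],
    [22,-33,0,0,0,0.11,-1],
    [22,-33,0,0,0,0.11,-1]
  ]
}}

```text
time_s: 0.52
eef_pos: [222.3, 354.6, 228.4]
ee_rot: [-0.001, -0.152, 0.988, -0.002]
force: [1.3, 0.5, -0.3]
grip_width: 0.296
```

>>> {"api": "play_rows", "payload": {
  "plan": [
    [22,-33,0,0,0,0,-1],
    [22,-33,0,0,0,0,-1],
    [22,-33,0,0,0,0,-1],
    [22,-33,0,0,0,0,-1],
    [22,-33,0,0,0,0,-1]
  ]
}}

```text
time_s: 0.93
eef_pos: [333.8, 181.3, 227.9]
ee_rot: [-0.002, -0.157, 0.988, -0.002]
force: [0.3, 0.7, 1.2]
grip_width: 0.002
```

>>> {"api": "play_rows", "payload": {
  "plan": [
    [22,-33,0,0,0,0,-1],
    [22,-33,0,0,0,0,-1],
    [22,-33,0,0,0,0,-1],
    [22,-33,0,0,0,0,-1],
    [0,0,0,0,0,0,-1]
  ]
}}

```text
time_s: 1.35
eef_pos: [426.4, 36.3, 227.5]
ee_rot: [-0.001, -0.153, 0.988, -0.002]
force: [0.7, 1.0, -0.6]
grip_width: 0.002
```

>>> {"api": "play_rows", "payload": {
  "plan": [
    [23,-29,0,0,0,0.02,-1],
    [23,-28,0,0,0,0,-1],
    [0,0,-35,0,0,0,-1],
    [0,0,-35,0,0,0,-1],
    [0,0,-35,0,0,0,-1]
  ]
}}

```text
time_s: 1.77
eef_pos: [477.5, -26.4, 124.5]
ee_rot: [0.005, -0.161, 0.987, -0.005]
force: [0.6, 0.2, -0.2]
grip_width: 0.003
```

```bash
python3 - <<'E'
from h import *
a=cap('top','t1.png')['img'];b=cap('side','s1.png')['img'];s=sense()
print(s['eef_pos'],s['ee_rot'])
A=cv2.resize(a[170:250,280:370],None,fx=5,fy=5,interpolation=cv2.INTER_CUBIC)
B=cv2.resize(b[160:250,260:330],None,fx=5,fy=5,interpolation=cv2.INTER_CUBIC)
cv2.imwrite('pics/m1.png',np.hstack([cv2.copyMakeBorder(A,0,50,0,0,0),B])[:450])
E
```

```text
[474.09286989 -24.96626582 121.16896144] [-5.65076597e-04 -1.61607362e-01  9.86852255e-01 -2.31669813e-03]
```

View pics/m1.png

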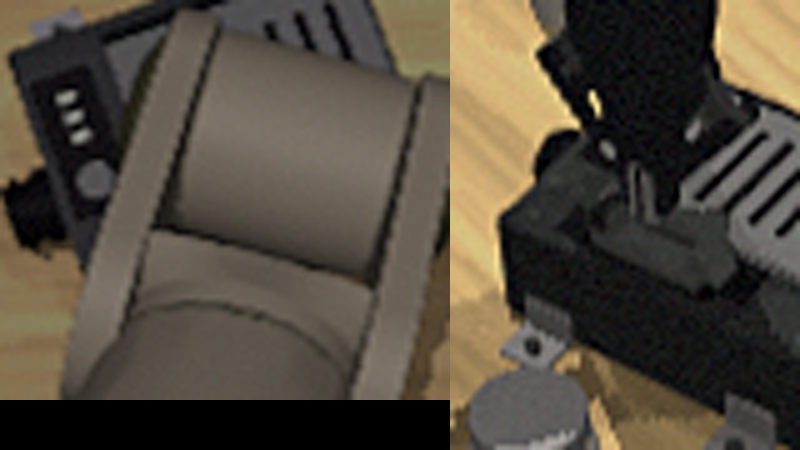

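The side crop shows the fingertips at about (640,215), above the latch bar between tab and nose. That agrees with blower-frame (-70, 3). Descending.

>>> {"api": "play_rows", "payload": {
  "plan": [
    [-1,3,-14,0,0,0,-1],
    [0,0,-12,0,0,0,-1],
    [0,0,-2,0,0,0,-1],
    [0,0,0,0,0,0,-1]
  ]
}}

```text
time_s: 2.2
eef_pos: [474.7, -21.2, 97.7]
ee_rot: [0.001, -0.162, 0.987, -0.003]
force: [0.4, -0.1, -0.3]
grip_width: 0.001
```

>>> {"api": "play_rows", "payload": {
  "plan": [
    [-1,0,-6,0,0,0,-1],
    [-1,0,0,0,0,0,-1],
    [-2,4,0,0,0,0,-1],
    [-1,4,0,0,0,0,-1]
  ]
}}

```text
time_s: 2.53
eef_pos: [471.4, -13.3, 95.6]
ee_rot: [0.004, -0.162, 0.987, -0.004]
force: [-0.6, 0.4, 0.0]
grip_width: 0.004
```

>>> {"api": "play_rows", "payload": {
  "plan": [
    [-1,4,0,0,0,0,-1],
    [-1,4,0,0,0,0,-1],
    [-1,4,0,0,0,0,-1]
  ]
}}

```text
time_s: 2.78
eef_pos: [468.5, -0.7, 96.8]
ee_rot: [0.005, -0.162, 0.987, -0.005]
force: [-0.5, -3.0, -1.2]
grip_width: -0.0
```

>>> {"api": "play_rows", "payload": {
  "plan": [
    [-1,3,-2,0,0,0,-1],
    [0,1,0,0,0,0,-1],
    [0,0,0,0,0,0,-1]
  ]
}}

```text
time_s: 3.03
eef_pos: [468.0, 3.5, 97.1]
ee_rot: [0.006, -0.164, 0.986, -0.007]
force: [0.2, -3.5, -1.8]
grip_width: 0.001
```

```bash
python3 - <<'E'
from h import *
b=cap('side','s2.png')['img'];s=sense()
print(s['eef_pos'],s['force'])
cv2.imwrite('pics/m2.png',cv2.resize(b[130:260,250:380],None,fx=4,fy=4,interpolation=cv2.INTER_CUBIC))
E
```

```text
[468.05555988   3.45008035  97.0683615 ] [ 0.32115758 -2.27898177  0.71617763]
```

View pics/m2.png

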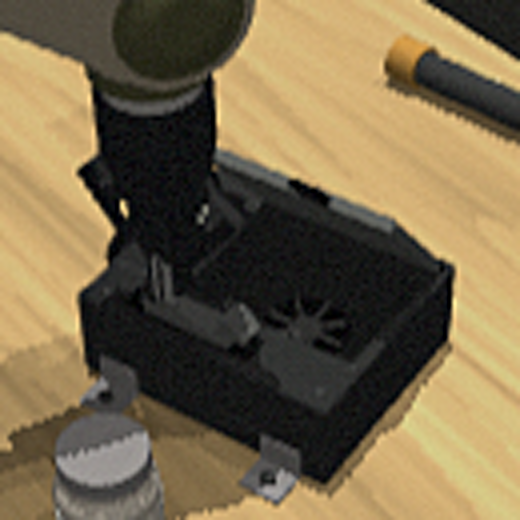

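The crop shows the bay open, with the fan visible at (305,325), the cover upright at about (310,190), and the fingers beside the tab at (160,280). I'll back off, rise and go to the cartridge.

>>> {"api": "play_rows", "payload": {
  "plan": [
    [3,-10,0,0,0,0,-1],
    [3,-9,0,0,0,0,-1],
    [0,0,35,0,0,0,-1],
    [0,0,38,0,0,0,-1],
    [0,-20,30,0,0,0,-1]
  ]
}}

```text
time_s: 3.5
eef_pos: [471.0, -35.5, 196.7]
ee_rot: [-0.001, -0.164, 0.986, -0.002]
force: [0.9, -0.8, 0.5]
grip_width: -0.002
```

>>> {"api": "play_rows", "payload": {
  "plan": [
    [-2,-40,0,0,0,-0.11,-0.2],
    [-2,-40,0,0,0,-0.11,-0.2],
    [-2,-40,0,0,0,-0.11,-0.2],
    [-2,-40,0,0,0,-0.11,-0.2],
    [-2,-40,0,0,0,-0.11,-0.2]
  ]
}}

```text
time_s: 3.92
eef_pos: [462.1, -242.7, 204.1]
ee_rot: [0.004, 0.118, 0.993, -0.004]
force: [1.1, 0.8, -0.5]
grip_width: 0.4
```

>>> {"api": "play_rows", "payload": {
  "plan": [
    [0,-40,-20,0,0,-0.07,-0.2],
    [0,-20,-30,0,0,0,-0.2],
    [0,0,-20,0,0,0,-0.2],
    [0,0,0,0,0,0,-0.2]
  ]
}}

```text
time_s: 4.25
eef_pos: [459.1, -311.8, 133.4]
ee_rot: [0.005, 0.163, 0.987, -0.005]
force: [-1.3, 0.6, -0.9]
grip_width: 0.399
```

>>> {"api": "play_rows", "payload": {
  "plan": [
    [5,0,-20,0,0,0.035,-0.2],
    [0,0,-30,0,0,0,-0.2],
    [0,0,-20,0,0,0,-0.2],
    [0,0,0,0,0,0,-0.2]
  ]
}}

```text
time_s: 4.58
eef_pos: [464.1, -314.0, 63.4]
ee_rot: [0.006, 0.146, 0.989, -0.004]
force: [0.7, -0.7, -0.5]
grip_width: 0.4
```

```bash
python3 - <<'E'
from h import *
b=cap('side','s3.png')['img'];s=sense()
print(s['eef_pos'],s['ee_rot'])
cv2.imwrite('pics/m3.png',cv2.resize(b[120:340,260:420],None,fx=2.7,fy=2.7,interpolation=cv2.INTER_CUBIC))
E
```

```text
[ 464.76115993 -314.52702961   65.26035909] [ 0.00686825  0.14562279  0.98930399 -0.00494408]
```

View pics/m3.png

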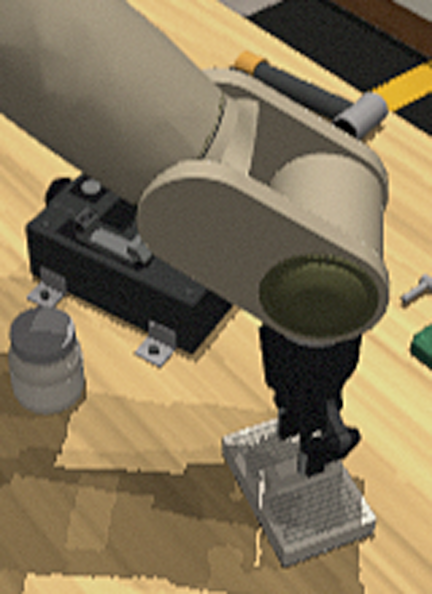

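The crop shows the fingers straddling the rib at about (300,455), with the arm clear of the blower and jar. I'll correct the tilt and descend.

>>> {"api": "play_rows", "payload": {
  "plan": [
    [0,3,-18,0.012,0.012,0,-0.2],
    [0,0,-12,0,0,0,-0.2],
    [0,0,-5,0,0,0,-0.2],
    [0,0,0,0,0,0,-0.2]
  ]
}}

```text
time_s: 4.97
eef_pos: [467.4, -313.7, 35.7]
ee_rot: [0.004, 0.145, 0.989, -0.002]
force: [-0.5, 0.1, 0.1]
grip_width: 0.4
```

>>> {"api": "play_rows", "payload": {
  "plan": [
    [-2,2,-6,0.006,0.006,0,-0.2],
    [0,0,-1,0,0,0,-0.2],
    [0,0,0,0,0,0,-1],
    [0,0,0,0,0,0,-1],
    [0,0,0,0,0,0,-1]
  ],
  "grip_force": 60
}}

```text
time_s: 5.38
eef_pos: [466.3, -312.6, 31.7]
ee_rot: [0.002, 0.145, 0.989, -0.001]
force: [0.1, -0.2, -2.7]
grip_width: 0.144
```

>>> {"api": "play_rows", "payload": {
  "plan": [
    [0,0,0,0,0,0,-1],
    [0,0,0,0,0,0,-1],
    [0,0,20,0,0,0,-1],
    [0,0,30,0,0,0,-1],
    [0,0,0,0,0,0,-1]
  ]
}}

```text
time_s: 5.8
eef_pos: [465.1, -311.4, 81.5]
ee_rot: [-0.0, 0.145, 0.989, 0.001]
force: [0.7, -0.9, -1.7]
grip_width: 0.144
```

>>> {"api": "play_rows", "payload": {
  "plan": [
    [0,0,35,0,0,0,-1],
    [0,15,35,0,0,0.06,-1],
    [2,38,0,0,0,0.11,-1],
    [3,38,0,0,0,0.11,-1],
    [3,38,0,0,0,0.11,-1]
  ]
}}

```text
time_s: 6.22
eef_pos: [471.5, -184.1, 152.5]
ee_rot: [-0.0, -0.051, 0.999, -0.001]
force: [1.2, -0.4, -3.0]
grip_width: 0.145
```

>>> {"api": "play_rows", "payload": {
  "plan": [
    [6,38,0,0,0,0.11,-1],
    [10,38,0,0,0,0.11,-1],
    [20,30,0,0,0,0,-1],
    [20,20,0,0,0,0,-1],
    [0,0,0,0,0,0,-1]
  ]
}}

```text
time_s: 6.63
eef_pos: [526.7, -45.4, 150.6]
ee_rot: [-0.001, -0.171, 0.985, 0.001]
force: [0.5, 0.9, -3.8]
grip_width: 0.146
```

>>> {"api": "play_rows", "payload": {
  "plan": [
    [17,10,0,0,0,-0.015,-1],
    [17,10,0,0,0,0,-1],
    [0,0,0,0,0,0,-1],
    [0,0,0,0,0,0,-1]
  ]
}}

```text
time_s: 6.97
eef_pos: [560.9, -22.8, 147.4]
ee_rot: [-0.003, -0.165, 0.986, 0.001]
force: [-1.2, -0.2, -2.2]
grip_width: 0.14
```

```bash
python3 - <<'E'
from h import *
from fit import W
b=cap('side','s4.png')['img'];a=cap('top','t4.png')['img'];s=sense()
print(s['eef_pos'],s['ee_rot'],s['joints'])
c=load('side')
# predicted: bay rim, and cartridge bottom/top at present height
p=[541.3,-5.8,.327]
rim=W(p,[[60,45,75],[60,-95,75],[-38,-95,75],[-38,45,75]])
B=cv2.resize(b[110:260,250:400],None,fx=4,fy=4,interpolation=cv2.INTER_CUBIC)
q=((proj(c,rim)-[250,110]+.5)*4).astype(int); cv2.polylines(B,[q.reshape(-1,1,2)],True,(0,255,255),1)
e=s['eef_pos']; k=[e[0]-2*.947,e[1]-2*.32,.327]
for z in (e[2]-30.5,e[2]-4.5):
    q=((proj(c,W(k,[[44,64,z],[44,-64,z],[-44,-64,z],[-44,64,z]]))-[250,110]+.5)*4).astype(int); cv2.polylines(B,[q.reshape(-1,1,2)],True,(0,0,255),1)
cv2.imwrite('pics/m4.png',B)
E
```

```text
[560.56416664 -23.2071854  147.68201261] [-0.00335431 -0.1648548   0.9863113   0.00128665] [-2.50017186e-01  4.70837729e-01  1.49640601e+00 -3.83162895e-04
  1.18152542e+00 -2.15189057e+00]
```

View pics/m4.png

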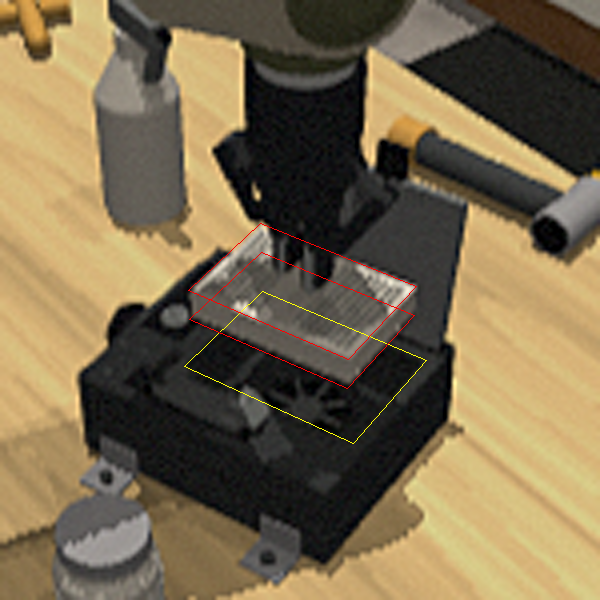

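The crop shows the cartridge over the bay, matching the predicted outline, with the cover upright at (430,260) and clear of the gripper. Lowering it now.

>>> {"api": "play_rows", "payload": {
  "plan": [
    [1,-2,-15,0,-0.007,0,-1],
    [0,0,-15,0,0,0,-1],
    [0,0,-8,0,0,0,-1],
    [0,0,0,0,0,0,-1],
    [0,0,0,0,0,0,-1]
  ]
}}

```text
time_s: 7.48
eef_pos: [559.5, -28.1, 109.0]
ee_rot: [0.0, -0.163, 0.987, 0.0]
force: [-0.5, -0.6, -1.5]
grip_width: 0.143
```

>>> {"api": "play_rows", "payload": {
  "plan": [
    [2,3,0,0,0,0,-1],
    [0,0,0,0,0,0,-1],
    [0,0,-10,0,0,0,-1],
    [0,0,-10,0,0,0,-1],
    [0,0,0,0,0,0,-1]
  ]
}}

```text
time_s: 7.9
eef_pos: [562.5, -25.4, 89.8]
ee_rot: [0.002, -0.163, 0.987, -0.001]
force: [-0.9, 0.1, -2.8]
grip_width: 0.142
```

Bottom of the cartridge is inside the rim with no contact force. Going on.

>>> {"api": "play_rows", "payload": {
  "plan": [
    [0,0,-10,0,0,0,-1],
    [0,0,-9,0,0,0,-1],
    [0,0,-5,0,0,0,-1],
    [0,0,0,0,0,0,-1]
  ]
}}

```text
time_s: 8.23
eef_pos: [562.0, -25.2, 62.2]
ee_rot: [0.001, -0.163, 0.987, -0.0]
force: [0.1, 0.1, -3.4]
grip_width: 0.142
```

>>> {"api": "play_rows", "payload": {
  "plan": [
    [0,0,-2,0,0,0,-1],
    [0,0,-1,0,0,0,-1],
    [0,0,0,0,0,0,-1]
  ]
}}

```text
time_s: 8.48
eef_pos: [562.1, -25.3, 59.7]
ee_rot: [0.001, -0.163, 0.987, -0.0]
force: [-0.0, -0.4, -3.9]
grip_width: 0.142
```

>>> {"api": "play_rows", "payload": {
  "plan": [
    [0,0,-1.5,0,0,0,-1],
    [0,0,-1,0,0,0,-1]
  ]
}}

```text
time_s: 8.65
eef_pos: [562.3, -25.3, 59.4]
ee_rot: [0.002, -0.163, 0.987, -0.001]
force: [-5.5, 0.2, 6.5]
grip_width: 0.14
```

>>> {"api": "play_rows", "payload": {
  "plan": [
    [0,0,0,0,0,0,-0.2],
    [0,0,0,0,0,0,-0.2],
    [0,0,0,0,0,0,-0.2],
    [0,0,20,0,0,0,-0.2],
    [0,0,30,0,0,0,-0.2]
  ]
}}

```text
time_s: 9.07
eef_pos: [560.9, -25.1, 106.9]
ee_rot: [-0.001, -0.163, 0.987, 0.001]
force: [-0.1, 0.6, -0.5]
grip_width: 0.401
```

>>> {"api": "play_rows", "payload": {
  "plan": [
    [0,0,38,0,0,0,-0.2],
    [-15,0,38,0,0,0,-0.2],
    [-35,0,20,0,0,0,-1],
    [-38,-10,10,0,0,0,-1],
    [-38,-10,10,0,0,0,-1]
  ]
}}

```text
time_s: 9.48
eef_pos: [435.9, -45.0, 230.3]
ee_rot: [0.003, -0.165, 0.986, -0.001]
force: [-1.6, -0.7, 0.6]
grip_width: 0.003
```

>>> {"api": "play_rows", "payload": {
  "plan": [
    [-35,-20,0,0,0,0,-1],
    [-20,-30,0,0,0,0,-1],
    [-10,-30,0,0,0,0,-1],
    [0,0,0,0,0,0,-1]
  ]
}}

```text
time_s: 9.82
eef_pos: [364.2, -127.2, 234.2]
ee_rot: [0.007, -0.165, 0.986, -0.005]
force: [-0.2, 1.2, -0.4]
grip_width: 0.0
```

```bash
python3 - <<'E'
from h import *
b=cap('side','s5.png')['img'];a=cap('top','t5.png')['img'];s=sense()
print(s['eef_pos'],s['ee_rot'])
A=cv2.resize(a[150:260,270:370],None,fx=4,fy=4,interpolation=cv2.INTER_CUBIC)
B=cv2.resize(b[150:260,260:360],None,fx=4,fy=4,interpolation=cv2.INTER_CUBIC)
cv2.imwrite('pics/m5.png',np.hstack([A,B]))
E
```

```text
[ 365.42796403 -124.4830787   233.99385681] [ 0.00697018 -0.16621029  0.98605674 -0.00420245]
```

View pics/m5.png

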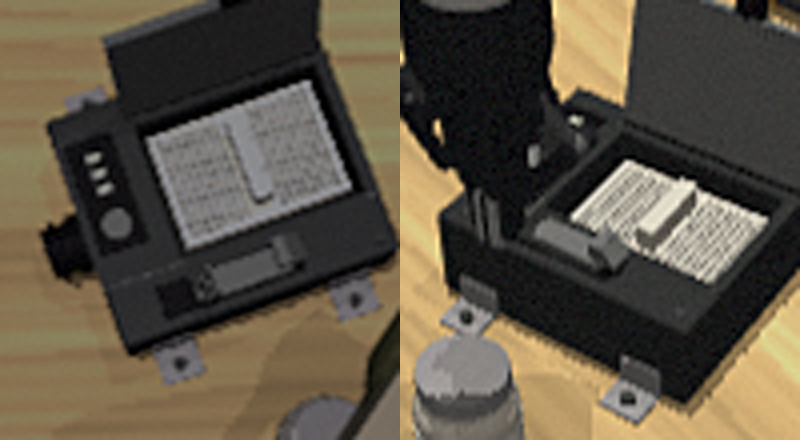

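Top crop shows the cartridge lying flat and rib up in the bay (corners about (148,138), (310,85), (352,188), (190,248)), with the latch home and the cover upright. Next I'll go over the cover and behind it.

>>> {"api": "play_rows", "payload": {
  "plan": [
    [0,0,35,0,0.012,0,-1],
    [34,15,0,0,0,0,-1],
    [34,15,0,0,0,0,-1],
    [34,15,0,0,0,0,-1],
    [34,15,0,0,0,0,-1]
  ]
}}

```text
time_s: 10.33
eef_pos: [504.9, -59.2, 272.0]
ee_rot: [0.002, -0.164, 0.986, -0.004]
force: [-0.4, -1.6, 0.1]
grip_width: 0.001
```

>>> {"api": "play_rows", "payload": {
  "plan": [
    [34,15,0,0,0,0,-1],
    [34,15,0,0,0,0,-1],
    [34,15,0,0,0,0,-1],
    [34,15,0,0,0,0,-1],
    [0,0,0,0,0,0,-1]
  ]
}}

```text
time_s: 10.75
eef_pos: [652.3, 17.4, 266.3]
ee_rot: [0.001, -0.17, 0.985, -0.002]
force: [-1.3, -0.5, -1.7]
grip_width: 0.002
```

>>> {"api": "play_rows", "payload": {
  "plan": [
    [20,-5,0,0,0,-0.015,-1],
    [2,0,-10,0,0,0,-1],
    [0,0,-30,0,0,0,-1],
    [0,0,-20,0,0,0,-1],
    [0,0,0,0,0,0,-1]
  ]
}}

```text
time_s: 11.17
eef_pos: [675.8, 23.1, 197.8]
ee_rot: [-0.001, -0.168, 0.986, -0.001]
force: [0.4, 0.8, -1.1]
grip_width: -0.001
```

```bash
python3 - <<'E'
from h import *
b=cap('side','s6.png')['img'];s=sense()
print(s['eef_pos'],s['ee_rot'],s['force'])
cv2.imwrite('pics/m6.png',cv2.resize(b[60:240,230:400],None,fx=3,fy=3,interpolation=cv2.INTER_CUBIC))
E
```

```text
[676.16770013  23.08140873 199.68326642] [-5.34439500e-04 -1.68447407e-01  9.85709715e-01 -1.24247538e-03] [ 0.5525424   0.15400907 -0.35198215]
```

View pics/m6.png

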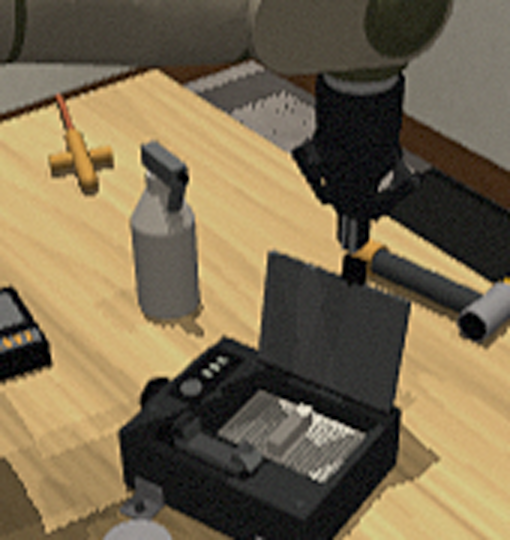

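The crop shows the fingers behind the upright cover at about (352,260), with the arm clear of it. Lowering and starting the push.

>>> {"api": "play_rows", "payload": {
  "plan": [
    [0,-3,-17,0,0,0,-1],
    [0,-3,-10,0,0,0,-1],
    [-10,-4,0,0,0,0,-1],
    [-15,-5,0,0,0,0,-1],
    [-15,-5,0,0,0,0,-1]
  ]
}}

```text
time_s: 11.63
eef_pos: [637.1, 5.7, 176.9]
ee_rot: [0.004, -0.171, 0.985, -0.002]
force: [1.9, -0.1, 0.1]
grip_width: -0.002
```

>>> {"api": "play_rows", "payload": {
  "plan": [
    [-14,-5,-4,0,0,0,-1],
    [-13,-5,-2,0,0,0,-1],
    [-13,-5,-2,0,0,0,-1]
  ]
}}

```text
time_s: 11.88
eef_pos: [596.7, -9.2, 173.6]
ee_rot: [0.008, -0.171, 0.985, -0.003]
force: [1.4, -0.2, 0.4]
grip_width: 0.003
```

>>> {"api": "play_rows", "payload": {
  "plan": [
    [-14,-5,-8,0,0.01,0,-1],
    [-14,-5,-9,0,0,0,-1],
    [-10,-3,-9,0,0,0,-1],
    [-10,-3,-9,0,0,0,-1]
  ]
}}

```text
time_s: 12.22
eef_pos: [549.4, -25.6, 145.7]
ee_rot: [0.011, -0.171, 0.985, -0.005]
force: [1.9, 1.1, -0.2]
grip_width: 0.0
```

>>> {"api": "play_rows", "payload": {
  "plan": [
    [-8,-3,-14,0,0.02,0,-1],
    [-8,-3,-14,0,0,0,-1],
    [-4,-2,-10,0,0,0,-1],
    [-4,-1,-9,0,0,0,-1]
  ]
}}

```text
time_s: 12.55
eef_pos: [525.9, -35.1, 101.1]
ee_rot: [0.004, -0.171, 0.985, -0.005]
force: [1.3, 0.3, 2.4]
grip_width: -0.002
```

>>> {"api": "play_rows", "payload": {
  "plan": [
    [-2,-1,-6,0,0,0,-1],
    [-1,0,-6,0,0,0,-1],
    [0,0,-5,0,0,0,-1]
  ]
}}

```text
time_s: 12.8
eef_pos: [524.1, -36.1, 85.6]
ee_rot: [0.006, -0.171, 0.985, -0.005]
force: [-1.4, 0.4, 4.3]
grip_width: 0.002
```

>>> {"api": "play_rows", "payload": {
  "plan": [
    [0,0,-4,0,0,0,-1],
    [0,0,-3,0,0,0,-1]
  ]
}}

```text
time_s: 12.97
eef_pos: [524.2, -36.2, 79.9]
ee_rot: [0.005, -0.171, 0.985, -0.006]
force: [-10.6, 1.0, 27.2]
grip_width: 0.003
```

>>> {"api": "play_rows", "payload": {
  "plan": [
    [0,0,-3,0,0,0,-1],
    [0,0,0,0,0,0,-1]
  ]
}}

```text
time_s: 13.13
eef_pos: [524.2, -36.3, 81.2]
ee_rot: [0.005, -0.172, 0.985, -0.006]
force: [-9.1, 1.9, 16.0]
grip_width: -0.0
```

>>> {"api": "play_rows", "payload": {
  "plan": [
    [0,0,5,0,0,0,-1],
    [0,0,8,0,0,0,-1],
    [0,0,0,0,0,0,-1]
  ]
}}

```text
time_s: 13.38
eef_pos: [525.0, -36.3, 96.4]
ee_rot: [0.005, -0.172, 0.985, -0.007]
force: [-0.4, -0.8, 0.4]
grip_width: 0.001
```

```bash
python3 - <<'E'
from h import *
b=cap('side','s7.png')['img'];s=sense()
print(s['eef_pos'],s['force'])
cv2.imwrite('pics/m7.png',cv2.resize(b[150:260,250:380],None,fx=5,fy=5,interpolation=cv2.INTER_CUBIC))
E
```

```text
[524.67609216 -36.22826514  95.64043022] [-0.00046257  0.39575349 -0.42296928]
```

View pics/m7.png

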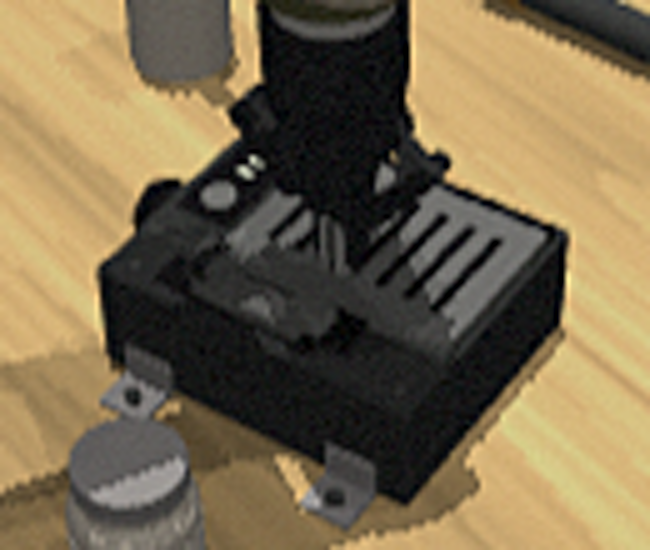

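The crop shows the cover flat and shut with the fingers lifted off (zero force). I'll retreat and do a final check.

>>> {"api": "play_rows", "payload": {
  "plan": [
    [0,0,35,0,0,0,-1],
    [0,0,40,0,0,0,-1],
    [-20,-10,30,0,0,0,-1],
    [-38,-15,10,0,0,0,-1],
    [-38,-15,0,0,0,0,-1]
  ]
}}

```text
time_s: 13.85
eef_pos: [428.0, -75.5, 211.1]
ee_rot: [0.002, -0.175, 0.985, -0.006]
force: [-0.0, -1.2, -0.1]
grip_width: -0.004
```

>>> {"api": "play_rows", "payload": {
  "plan": [
    [-30,-28,0,0,0,0,-1],
    [-10,-38,0,0,0,0,-1],
    [0,-38,0,0,0,0,-1],
    [0,0,0,0,0,0,-1],
    [0,0,0,0,0,0,-1]
  ]
}}

```text
time_s: 14.27
eef_pos: [380.4, -184.3, 211.3]
ee_rot: [0.002, -0.174, 0.985, -0.006]
force: [-1.3, 0.6, 0.0]
grip_width: 0.004
```

```bash
python3 - <<'E'
from h import *
a=cap('top','t8.png')['img'];b=cap('side','s8.png')['img'];s=sense()
print(s['eef_pos'],s['force'])
up=lambda i,f:cv2.resize(i,None,fx=f,fy=f,interpolation=cv2.INTER_CUBIC)
o=cv2.imread('pics/top0.png');sl=(slice(160,270),slice(275,375))
A=np.hstack([up(o[sl],3.5),up(a[sl],3.5)])
B=cv2.resize(a[60:310,150:500],(350,200));C=cv2.resize(b[100:320,180:530],(350,200))
cv2.imwrite('pics/m8.png',np.vstack([A,np.hstack([B,C])]))
E
```

```text
[ 380.85009002 -183.24937571  211.3516593 ] [-0.30773984  0.09048547  0.03310085]
```

View pics/m8.png

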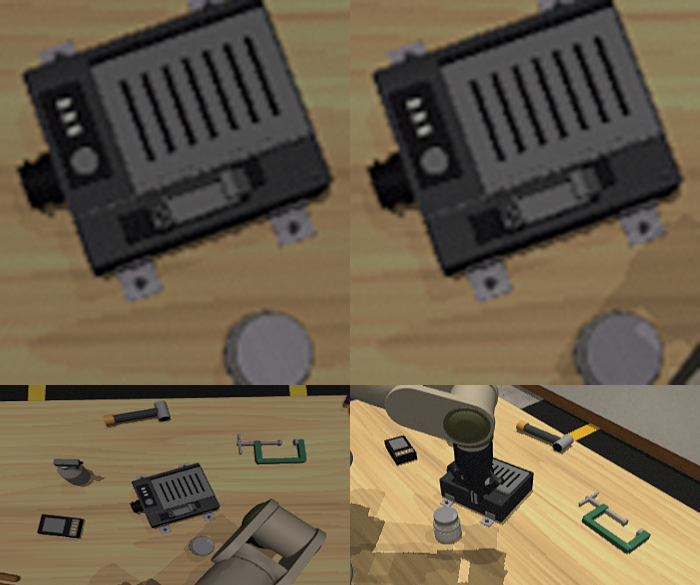

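The final picture looks the same as the first: cover shut, latch home with its nose over the lip, bystanders not moved. Handing in.

```bash
python3 -c "
from h import *
print(ctrl.finish_job())"
```

```text
the job is handed in; nothing more can be done
None
```

The job is done and handed in at about 14.4 s of the 58 s allowed. I slid the latch aside and the cover sprang open. I then laid the cartridge in the bay rib up and pressed the cover shut from behind.

- **Cartridge:** with the cover still open, the pictures showed it lying flat inside the bay walls, rib up, with the latch back home.
- **Cover and latch:** after I lifted off, the cover stayed flat. In the final top view the cover and latch looked the same as in the starting picture. I did not see the latch snap; I judge it from the cover staying down against its spring.
- **Forces:** the largest tool force I read while pressing the cover was about 29 N, and it was near zero after letting go.
- **Other things on the bench:** the jar, battery pack, clamp and sprayer looked unmoved. The arm was touching nothing when I handed in.
- **Disagreements:** the two cameras' position fits differed by 2 mm for the blower and 4 mm for the cartridge. No check failed.

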